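Seat the burr carrier in the grinder and hold it down

ROBOT

A 7-joint arm with a two-finger parallel gripper is mounted at the origin on the work surface. World frame = base frame: x ahead of the robot, y to its left, z up, the work surface at z = 0. Lengths are in m, angles in rad, forces in N, time in s.
With the tool pointing down it reaches from about 0.425 to 0.875 m from the base axis. Payload 4.7 kg.
Tool frame: the origin (TCP) lies on the centre line of the jaws, within the pads' length; the fingertips stand 25 mm ahead of it and the grasp point (between the pads) lies 6 mm ahead of it; z points along the fingers, y is the line along which they close (so a half turn about z gives the same grasp; the last joint's range is limited). The gripper opens to 85 mm and grips with 20 to 120 N. Pads are 22 mm wide; open, the fingers measure 114 mm over their backs; the gripper's body (76 mm by 85 mm) begins 54 mm behind the grasp point. The pads swing forward as they close: fully open they stand 13 mm farther back than shut.
Start: joints at [1.324, 0.321, -0.07, 1.45, 0.023, 1.371, -0.057], TCP at [0.168, -0.628, 0.256] pointing down, gripper open.
Joint ranges: [-2.86, 2.86], [-0.3, 2.09], [-1.38, 1.24], [0.06, 2.45], [-1.56, 4.7], [0.09, 2.05], [-2.69, 2.69]. Speed limits (rad/s): [2.57, 2.57, 3.14, 3.14, 3.14, 3.14, 3.14].

INTERFACE

Orientations are given as [roll, pitch, yaw] about the fixed x, y, z axes, in that order (R = Rz(yaw) Ry(pitch) Rx(roll)).
In Python, from bench import arm gives the robot as it stands.
- The arm moves only by the tool apply_moves, never from a script. Its arguments are lists of equal length, an entry for each row: "translation": the shift along the tool's x, y, z as a fraction of full scale, a list of three; "rot": the turn, a rotation vector about the tool's x, y, z as a fraction of full scale, a list of three; "gripper": the opening, from 0 (shut) to 1 (fully open). A call has 1 to 12 rows; each row shifts and turns the commanded pose from where the row before left it, along the tool's axes as they then stand; what a row does not reach is not made up. Full scale, the value 1, is 2 cm for a shift and 360 degrees for a turn. A row lasts 1/10 s, in which the tool goes at most 50 mm and 8.59 degrees, less where a joint would pass 70% of its speed; a pose out of reach is approached as far as the arm can. A call with a number of a shift or a turn outside -1 to 1 is refused whole. A call with a gripper value outside its range is refused whole. The fingers move at their own pace and stop on an object; the grip force is fixed at half the most. Time passes only in rows, so rows that do not move let the fingers close. It gives the time, the measured TCP pose, the force, the opening and the grip force at its end, in the units of the state.
- arm.sense(): the state, without advancing time (a new reading comes with each control period).
- arm.grab_frame(name): name is "scene" or "side" or "wrist"; returns a dict with "img" (420x560x3 uint8, red, green, blue), "range_z" (420x560 float32, m along the optical axis (not along the pixel's ray), 0 where there is no reading), "fx", "fy", "cx", "cy" (pixels), "k1" (the pictures are not rectified: a ray, as slopes to the right and down, at radius r is drawn at 1 + k1 r^2 times it, then the intrinsics apply), "rvec" (rotation vector, rad) and "tvec" (3), from world to camera coordinates, as OpenCV has them; the wrist camera has in their place "tool_from_camera" (4x4, takes a point from camera to tool coordinates, whose origin is the TCP and whose axes are the flange's). Camera axes: x right, y down, z forward; pixel columns grow to the right and rows downward; lengths in m; the calibration is good to about 2 mm. A picture is of the moment at which its call begins: read the wrist's pose just before it.
- arm.sign_off(): hands the job in; it is judged then, once.
The state is a dict: "time": time; "joints": joint angles; "qvel": joint speeds; "joint_efforts": joint torques, N m; "tool_pos": TCP position; "tcp_rot": TCP orientation; "contact_force": force on the tool from outside, world axes, zero at the start; "moment": the same for the moment, N m; "grip_width": finger opening in m; "gripper_force": force on a finger pad.
Only numpy, scipy, OpenCV 4.12 (cv2) and the standard library are available. Lean on these libraries where they do the work, as an engineer would, in place of code of your own. Each camera call takes 0.05 s, during which the arm holds its last target. There are 200 camera calls.

TASK

The grinder is open after cleaning. Pick the smaller of the two burr carriers off its stand, turn it until its splined foot meshes with the cross slot of the grinder's drive, slide it in and press it fully home against the spring, without disturbing the larger carrier or anything else on the counter. Finish while still holding it pressed down, since it springs up if let go: do not release it.

Things in the scene. Friction and masses are not known exactly. Their poses are not given: they have to be found in the camera images.
- carrier: Smaller burr carrier, 0.17 to 0.31 kg: aluminium disc 78 across, 8 thick, a 36 mm grip tab on top, a 24 mm splined steel foot below: two crossing ribs (a plus from below), each 28 long, 6 wide, round underneath. Origin: centre of the foot's underside, z up; disc from 24 to 32 above it. At the start it hangs in its stand, disc on the rim, origin 16 above the counter.
- carrier_tab (a point): Centre of the top of the smaller carrier's upright grip tab, 68 above the carrier's origin. The tab is 36 long along x, 14 thick along y, 36 high, standing centrally on the disc. The axes are the carrier's own: the foot's ribs run along x and along y, that is along the tab and across it.
- big_carrier: The larger burr carrier, to be left alone: disc 104 across, too big for the grinder; tab, foot and origin as on the smaller one. It hangs in the other stand in the same way.
- stand: Black plastic tube, 60 outside, 46 inside, 40 high, fixed to the counter, that the smaller carrier hangs in. Origin: centre of its underside. The two stands may be in either place.
- big_stand: The like tube that the larger carrier hangs in; origin as above.
- grinder: Low grinder without hopper, fixed to the counter: white base 140 (x) by 170 (y) by 70 high, on it a round open aluminium chamber, 100 outside, 90 inside, its rim 105 above the counter. Origin: centre of the underside, on the axis of the chamber and drive; z up; the chute (40 mm wide, no taller than the rim) is on the -x side.
- drive_mouth (a point): Centre of the top of the drive hub, a 54 mm square steel block in the chamber, top 97 above the counter, 8 below the rim; z up. A plus-shaped slot opens in it: arms 9 wide, 32 long over all, along this point's x and y (they turn with the hub): four meshing orientations. Home: the carrier's disc lies on the hub, flush with the rim, its origin 24 below this point.
- drive (a joint): Turn of the drive hub in the grinder about the vertical, rad, counterclockwise from above positive; 0 has the slot's arms along the grinder's x and y. It can be turned but is stiff (about 0.12 N m) and stays where it is.
- spring_plate (a joint): How far the spring plate at the bottom of the slot is pressed down, m: 0 free, 0.008 fully down. Its top is 16 below the hub's top when free. It pushes back with 5 N at once and 13 N at 0.008, more than the carrier's weight; the plate stops there and so does the carrier, disc on hub.
- tamper: Steel tamper, 58 in diameter, 92 high, standing loose; origin at the centre of its underside.
- pitcher: Steel milk pitcher, 86 in diameter, 105 high, with a side handle; loose; origin at the centre of its underside.
- cup: White cup, 64 in diameter, 60 high; loose; origin at the centre of its underside.
- brush: Brush about 170 long with a wooden handle, lying loose on the counter; origin under its middle.
- syrup: Amber syrup bottle, 72 in diameter, about 210 high; loose; origin at the centre of its underside.
There are look-alikes about, which are no part of the job. Leave any green look-alike of the carrier alone.

How it is judged:
On the way, in this order (a step that is already met when the one before it is completed fails the run):
1. the smaller carrier is lifted clear of its stand in the gripper (height (world z) of carrier above 0.055 m and contact force between the fingers and carrier above 1 N), for 0.2 s.
2. its foot has meshed with the drive and entered the cross slot by 10 mm (z of carrier in the frame of drive_mouth below -0.01 m and horizontal distance between carrier and drive_mouth below 0.005 m and (angle between the x axis of carrier and the x axis of drive_mouth, either way round below 0.2 rad or angle between the x axis of carrier and the y axis of drive_mouth, either way round below 0.2 rad)), for 0.1 s.
At the end, for the whole second after the job is handed in: Smaller carrier meshed (centred to 4 mm, ribs within 0.2 rad of the slot, tilt under 0.08 rad), within 2 mm of home, spring plate down over 6 mm, still, fingers bearing on it with over 3 N through the last second; larger carrier and loose things moved under 30 mm (z of carrier in the frame of drive_mouth below -0.022 m and horizontal distance between carrier and drive_mouth below 0.004 m and (angle between the x axis of carrier and the x axis of drive_mouth, either way round below 0.2 rad or angle between the x axis of carrier and the y axis of drive_mouth, either way round below 0.2 rad) and angle between carrier's own z axis and vertical below 0.08 rad and value of joint spring_plate above 0.006 m and contact force between the fingers and carrier above 3 N and linear speed of carrier below 0.02 m/s); the arm keeps its last pose, push and grip.
It fails at once if the larger carrier is knocked or moved (distance of big_carrier from where it was at the start of the episode above 0.03 m).
It fails at once if the tamper, pitcher, cup, brush or syrup bottle is knocked or moved (distance of any of tamper, pitcher, cup, brush, syrup from where it was at the start of the episode above 0.03 m).
It also fails if it takes over 40 s, if anything falls off the work surface, if the arm or the gripper's body presses on something with over 40 N, if the wrist force passes 120 N, or if a joint passes its speed limit or range.

## Working session

There is one attempt and no reset: what is moved stays moved. The work goes in short steps, Python scripts to look and compute and a tool call to move; the robot and the scene stay as the last step left them, time stands still between calls to the robot, and variables do not carry over. Pictures are saved under pics/ and viewed, at most 10 in all, crops included, and the job is handed in when it is done.

Besides the shell and the picture viewer there is one more tool, called after "Call:" by a JSON object that holds its "method" and its "body", one argument or row to a line. apply_moves: Moves the arm, as the interface text tells. Its arguments: {"type":"object","properties":{"translation":{"type":"array","items":{"type":"array","items":{"type":"number","minimum":-1,"maximum":1}}},"rot":{"type":"array","items":{"type":"array","items":{"type":"number","minimum":-1,"maximum":1}}},"gripper":{"type":"array","items":{"type":"number"}}},"required":["translation","rot","gripper"]}

```bash
mkdir -p pics; cat > h.py <<'E'
import numpy as np, cv2
from bench import arm
from scipy.spatial.transform import Rotation as R
def grab(n):
    s=arm.sense(); f=arm.grab_frame(n); f['s']=s
    return f
def cloud(f):
    h,w=f['range_z'].shape
    v,u=np.mgrid[:h,:w]
    K=np.array([[f['fx'],0,f['cx']],[0,f['fy'],f['cy']],[0,0,1.]])
    p=cv2.undistortPoints(np.stack([u,v],-1).reshape(-1,1,2).astype(float),K,np.array([f['k1'],0,0,0,0.])).reshape(h,w,2)
    z=f['range_z']; P=np.dstack([p[...,0]*z,p[...,1]*z,z]).reshape(-1,3)
    if 'rvec' in f:
        M=cv2.Rodrigues(np.array(f['rvec'],float))[0]; W=(P-np.array(f['tvec']).ravel())@M
    else:
        T=np.array(f['tool_from_camera']); P=P@T[:3,:3].T+T[:3,3]
        W=P@R.from_euler('xyz',f['s']['tcp_rot']).as_matrix().T+np.array(f['s']['tool_pos'])
    W=W.reshape(h,w,3); W[z==0]=np.nan
    return W
def save(n,img): cv2.imwrite('pics/'+n,img[...,::-1])
E
python3 - <<'E'
from h import *
ims=[]
for n in ['scene','side','wrist']:
    f=grab(n); W=cloud(f); np.savez(n+'.npz',W=W,img=f['img']); ims.append(f['img'])
    print(n,np.nanmin(W,(0,1)),np.nanmax(W,(0,1)))
    save(n+'.png',f['img'])
print(arm.sense())
E
```

```text
scene [-2.46174162 -2.1430792  -0.77611305] [0.97814011 2.30459917 0.52388164]
side [-0.3434057  -2.43356463 -0.77550111] [2.18684818 0.65359431 0.45668975]
wrist [-0.30733859 -1.04442747 -0.00474094] [ 0.42159714 -0.28830665  0.32499561]
{'time': 0.15, 'joints': array([ 1.32409063,  0.32166936, -0.07009951,  1.45139717,  0.02257877,
        1.37082186, -0.05689152]), 'qvel': array([ 0.00134631, -0.00364925,  0.00136139, -0.00312258,  0.00241917,
       -0.00114845,  0.00090266]), 'joint_efforts': array([-1.03112907e-04, -4.94092691e+01, -3.82994357e-01, -3.14687383e+01,
        1.30198695e-02,  8.17044434e-03, -1.47400965e-05]), 'tool_pos': array([ 0.16748378, -0.62766013,  0.25546284]), 'tcp_rot': array([-3.14008492e+00,  6.20998524e-05,  2.60848422e-01]), 'contact_force': array([-0.47854092,  0.62675503, -0.33998203]), 'moment': array([-0.00011161,  0.02245247,  0.04918268]), 'gripper_force': 0.0, 'grip_width': 0.08563642557922695}
```

View pics/scene.png

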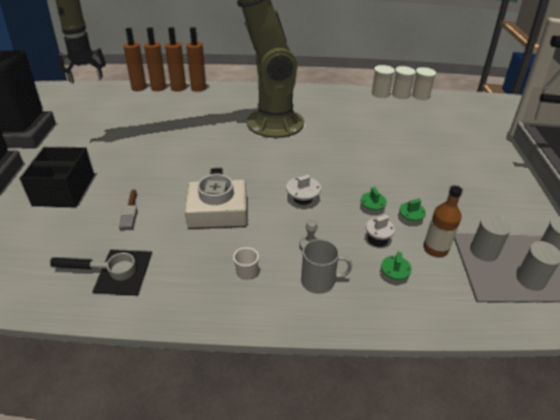

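View pics/side.png

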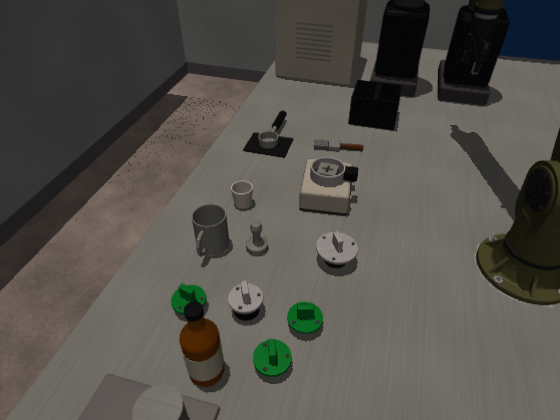

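Candidates in the scene image are the white disc at (303,190), which is larger; the white disc at (380,230), which is smaller and between the greens; and the green look-alikes at (374,201), (412,211) and (396,268). In the side view the larger disc is at (337,248) and the smaller at (246,298). The grinder is at (216,200) in the scene image. Next I measure the discs and check the choice in a crop.

```bash
python3 - <<'E'
from h import *
def fit(name,box,zr):
    d=np.load(name+'.npz'); W=d['W']; img=d['img'].astype(int)
    u0,u1,v0,v1=box; w=W[v0:v1,u0:u1].reshape(-1,3); c=img[v0:v1,u0:u1].reshape(-1,3)
    m=(w[:,2]>zr[0])&(w[:,2]<zr[1])&~((c[:,1]>c[:,0]+30)); p=w[m]
    if len(p)<5: print(name,box,'few');return None
    (cx,cy),r=cv2.minEnclosingCircle(p[:,:2].astype(np.float32)); rect=cv2.minAreaRect(p[:,:2].astype(np.float32))
    print(name,zr,len(p),'circ',np.round([cx,cy,r],4),'rect',np.round(rect[0],4),np.round(rect[1],4),round(rect[2],1),'zmed',np.round(np.median(p[:,2]),4))
    return p
for n,b in [('scene',(362,398,212,248)),('side',(222,270,276,325))]:
    fit(n,b,(.040,.056)); fit(n,b,(.056,.079)); fit(n,b,(.079,.095))
print('big')
for n,b in [('scene',(282,326,172,210)),('side',(312,362,226,268))]:
    fit(n,b,(.040,.056)); fit(n,b,(.06,.095))
print('grinder')
for n,b in [('scene',(180,252,165,228)),('side',(298,360,150,215))]:
    fit(n,b,(.063,.075)); fit(n,b,(.1,.11)); fit(n,b,(.09,.1))
print('bottle etc')
for n,o,b in [('syrup','scene',(425,462,184,256)),('pitcher','scene',(300,352,240,290)),('tamper','scene',(298,322,220,252)),('cup','scene',(234,260,248,278))]:
    print(n);fit(o,b,(.02,.25))
a=np.load('scene.npz')['img'];b=np.load('side.npz')['img']
A=cv2.resize(a[180:290,280:430],None,fx=2.6,fy=2.6,interpolation=2);B=cv2.resize(b[220:330,220:370],None,fx=2.6,fy=2.6,interpolation=2)
C=cv2.resize(a[160:234,170:271],None,fx=3.86,fy=3.86,interpolation=2)[:286,:390];D=cv2.resize(b[140:214,290:391],None,fx=3.86,fy=3.86,interpolation=2)[:286,:390]
A,B,C,D=[cv2.resize(x,(390,286)) for x in (A,B,C,D)]
save('crop1.png',np.vstack([np.hstack([A,B]),np.hstack([C,D])]))
E
```

```text
scene (0.04, 0.056) 380 circ [0.6286 0.3097 0.0406] rect [0.6299 0.3093] [0.0757 0.0751] 75.4 zmed 0.0482
scene (0.056, 0.079) 77 circ [0.6344 0.3106 0.0191] rect [0.629  0.3078] [0.0148 0.0379] 27.0 zmed 0.0679
scene (0.079, 0.095) 58 circ [0.6292 0.3094 0.0184] rect [0.6274 0.3085] [0.0162 0.0364] 25.9 zmed 0.084
side (0.04, 0.056) 742 circ [0.6254 0.3118 0.0405] rect [0.6249 0.3124] [0.0759 0.0779] 23.9 zmed 0.0485
side (0.056, 0.079) 47 circ [0.6245 0.3147 0.0156] rect [0.6272 0.3187] [0.0125 0.0309] 55.7 zmed 0.068
side (0.079, 0.095) 94 circ [0.6244 0.3113 0.0185] rect [0.625  0.3114] [0.0137 0.0362] 27.0 zmed 0.0843
big
scene (0.04, 0.056) 525 circ [0.4617 0.1027 0.055 ] rect [0.464 0.102] [0.1022 0.1004] 88.2 zmed 0.0486
scene (0.06, 0.095) 106 circ [0.4628 0.1022 0.0186] rect [0.4624 0.102 ] [0.0174 0.0369] 27.7 zmed 0.0776
side (0.04, 0.056) 925 circ [0.4565 0.1043 0.0533] rect [0.4582 0.1046] [0.1028 0.103 ] 48.0 zmed 0.0484
side (0.06, 0.095) 133 circ [0.4586 0.1042 0.0192] rect [0.4581 0.104 ] [0.0151 0.0374] 28.4 zmed 0.0803
grinder
scene (0.063, 0.075) 1152 circ [ 0.53
[... 379 characters left out ...]
0.1695] 6.4 zmed 0.0697
side (0.1, 0.11) 276 circ [ 0.5152 -0.145   0.0676] rect [ 0.5172 -0.1393] [0.1003 0.1301] 70.0 zmed 0.1035
side (0.09, 0.1) 450 circ [ 0.5136 -0.1444  0.0671] rect [ 0.5232 -0.1491] [0.121  0.0995] 31.0 zmed 0.0964
bottle etc
syrup
scene (0.02, 0.25) 1540 circ [0.6196 0.4649 0.0744] rect [0.6254 0.4511] [0.1448 0.0676] 21.0 zmed 0.1173
pitcher
scene (0.02, 0.25) 1745 circ [0.7363 0.1404 0.0899] rect [0.7504 0.1217] [0.1751 0.105 ] 40.0 zmed 0.0687
tamper
scene (0.02, 0.25) 457 circ [0.7104 0.1142 0.0703] rect [0.7103 0.1188] [0.1348 0.0483] 1.7 zmed 0.0796
cup
scene (0.02, 0.25) 536 circ [ 0.7625 -0.042   0.0327] rect [ 0.7627 -0.0413] [0.0641 0.0595] 3.3 zmed 0.0453
```

View pics/crop1.png

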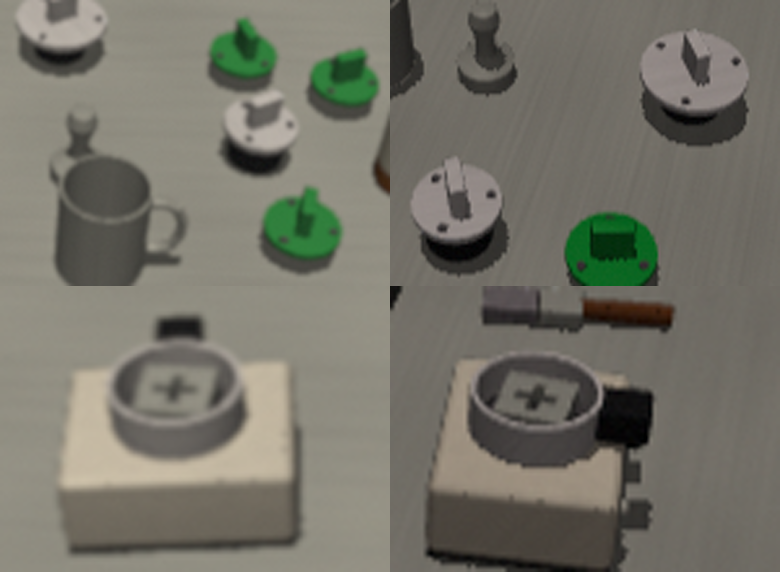

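The crop confirms the choice. The white carrier at scene (380,230) has a 78 mm disc with its tab about 117° in world, and sits at (0.627, 0.311). The other white one is the 104 mm carrier, and the greens are decoys. I'll move over the grinder first to measure the slot with the wrist camera.

Call:
{"method": "apply_moves", "body": {
  "translation": [
    [1,-0.78,0],
    [1,-0.78,0],
    [1,-0.78,0],
    [1,-0.78,0],
    [1,-0.78,0],
    [1,-0.78,0],
    [1,-0.78,0],
    [1,-0.78,0],
    [1,-0.78,0],
    [1,-0.78,0],
    [1,-0.78,0],
    [1,-0.78,0]
  ],
  "rot": [
    [0,0,0],
    [0,0,0],
    [0,0,0],
    [0,0,0],
    [0,0,0],
    [0,0,0],
    [0,0,0],
    [0,0,0],
    [0,0,0],
    [0,0,0],
    [0,0,0],
    [0,0,0]
  ],
  "gripper": [1,1,1,1,1,1,1,1,1,1,1,1]
}}

```text
time: 1.35
tool_pos: [0.3516, -0.3842, 0.2561]
tcp_rot: [-3.141, 0.0, 0.261]
contact_force: [-1.1, -0.1, -0.7]
grip_width: 0.0853
gripper_force: 0.0
```

```bash
cat >> h.py <<'E'
def go(pos):
    s=arm.sense(); d=R.from_euler('xyz',s['tcp_rot']).as_matrix().T@(np.array(pos)-s['tool_pos'])/0.02
    print('t',round(s['time'],2),'pos',np.round(s['tool_pos'],4),'rot',np.round(s['tcp_rot'],4),'units in tool axes',np.round(d,2),'F',np.round(s['contact_force'],1),'M',np.round(s['moment'],2),'grip',round(s['grip_width'],4),round(s['gripper_force'],1),'q7',round(s['joints'][6],2))
E
python3 - <<'E'
from h import *
f=grab('wrist'); print(np.round(f['tool_from_camera'],3),f['fx'],f['k1'])
go([.535,-.145,.256])
E
```

```text
[[-0.001 -0.946 -0.324  0.083]
 [ 1.    -0.001 -0.     0.   ]
 [ 0.    -0.324  0.946 -0.116]
 [ 0.     0.     0.     1.   ]] 303.5132716993973 0.010947517195564319
t 1.4 pos [ 0.3552 -0.3799  0.2562] rot [-3.1395e+00 -2.2000e-03  2.6700e-01] units in tool axes [11.77 -8.96  0.06] F [2.3 3.  0.4] M [ 0.21 -0.14 -0.01] grip 0.0856 0.0 q7 -0.55
```

Call:
{"method": "apply_moves", "body": {
  "translation": [
    [1,-0.75,0],
    [1,-0.75,0],
    [1,-0.75,0],
    [1,-0.75,0],
    [1,-0.75,0],
    [1,-0.75,0],
    [1,-0.75,0],
    [1,-0.75,0],
    [1,-0.75,0],
    [1,-0.75,0],
    [1,-0.75,0],
    [0.6,-0.6,0]
  ],
  "rot": [
    [0,0,0],
    [0,0,0],
    [0,0,0],
    [0,0,0],
    [0,0,0],
    [0,0,0],
    [0,0,0],
    [0,0,0],
    [0,0,0],
    [0,0,0],
    [0,0,0],
    [0,0,0]
  ],
  "gripper": [1,1,1,1,1,1,1,1,1,1,1,1]
}}

```text
time: 2.6
tool_pos: [0.5306, -0.1527, 0.2561]
tcp_rot: [-3.141, -0.0, 0.263]
contact_force: [0.0, 0.1, -1.1]
grip_width: 0.0852
gripper_force: 0.0
```

Call:
{"method": "apply_moves", "body": {
  "translation": [
    [0,0,0],
    [0,0,0],
    [0,0,0],
    [0,0,0]
  ],
  "rot": [
    [0,0,0],
    [0,0,0],
    [0,0,0],
    [0,0,0]
  ],
  "gripper": [1,1,1,1]
}}

```text
time: 3.0
tool_pos: [0.529, -0.1559, 0.2562]
tcp_rot: [3.141, 0.001, 0.259]
contact_force: [0.6, 0.2, 0.1]
grip_width: 0.0855
gripper_force: 0.0
```

```bash
python3 - <<'E'
from h import *
f=grab('wrist'); W=cloud(f); np.savez('hub.npz',W=W,img=f['img']); go([.535,-.145,.256])
save('hub.png',f['img'])
z=W[...,2]; r=np.hypot(W[...,0]-.525,W[...,1]+.145)
for lo,hi,rr in [(.093,.1005,.041),(.1015,.11,.056),(.066,.074,.2)]:
    m=(z>lo)&(z<hi)&(r<rr); p=W[m][:,:2].astype(np.float32); print(lo,len(p),cv2.minEnclosingCircle(p),cv2.minAreaRect(p),np.median(W[m][:,2]))
E
```

```text
t 3.05 pos [ 0.5292 -0.1557  0.2563] rot [3.1411e+00 4.0000e-04 2.5880e-01] units in tool axes [ 0.42 -0.44  0.01] F [-0.1  0.1  0.6] M [-0.03 -0.02 -0.01] grip 0.0855 0.0 q7 -1.13
0.093 2881 ((0.524927020072937, -0.14497770369052887), 0.041074786335229874) ((0.5256367325782776, -0.1407676339149475), (0.07492191344499588, 0.07353869825601578), 4.561903953552246) 0.09556784204031674
0.1015 1646 ((0.5250455141067505, -0.14500118792057037), 0.05603165552020073) ((0.5306605696678162, -0.14945000410079956), (0.10687977075576782, 0.09711049497127533), 42.49508285522461) 0.10319434490782023
0.066 13633 ((0.5344770550727844, -0.14794577658176422), 0.10349182784557343) ((0.534332811832428, -0.14763005077838898), (0.13598224520683289, 0.16549217700958252), 5.973220348358154) 0.06858981810234369
```

View pics/hub.png

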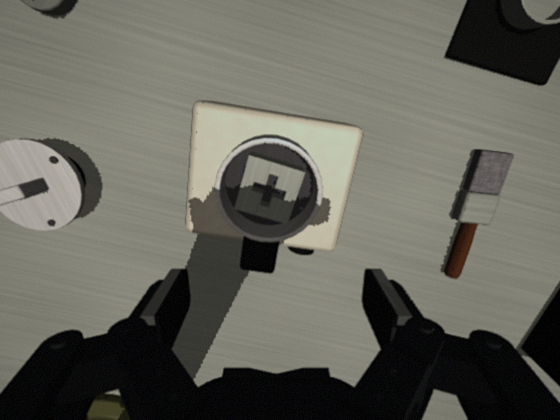

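The wrist view shows the grinder base with the chamber, and the hub's cross slot at (269,188). The larger carrier is on the left at (35,185) and the brush on the right. I'll rectify the view on the hub plane to fit the square and slot.

```bash
cat >> h.py <<'E'
def rectify(f,zp,c,half,mm=0.25):
    """top view of plane z=zp; row ~ -y world... returns img with col->+x, row->+y"""
    n=int(2*half/(mm*1e-3)); a=(np.arange(n)-n/2)*mm*1e-3
    X,Y=np.meshgrid(c[0]+a,c[1]+a); P=np.stack([X,Y,np.full_like(X,zp)],-1).reshape(-1,3)
    Rw=R.from_euler('xyz',f['s']['tcp_rot']).as_matrix(); T=np.array(f['tool_from_camera'])
    Pc=((P-f['s']['tool_pos'])@Rw-T[:3,3])@T[:3,:3]
    p=Pc[:,:2]/Pc[:,2:]; p=p*(1+f['k1']*(p**2).sum(1,keepdims=True))
    return cv2.remap(f['img'],(p[:,0]*f['fx']+f['cx']).reshape(n,n).astype(np.float32),(p[:,1]*f['fy']+f['cy']).reshape(n,n).astype(np.float32),cv2.INTER_CUBIC)
def fitcross(img,c,mm,p0):
    """model: dark plus inside square plate; maximise contrast edge. p=(x,y,ang)"""
    from scipy.optimize import minimize
    g=cv2.GaussianBlur(cv2.cvtColor(img,cv2.COLOR_RGB2GRAY),(0,0),2).astype(np.float32); n=g.shape[0]
    t=np.arange(-20e-3,20e-3,.4e-3); A,B=np.meshgrid(t,t); a,b=np.abs(A),np.abs(B)
    plus=((a<.016)&(b<.0045))|((b<.016)&(a<.0045))
    near=((a<.0195)&(b<.009))|((b<.0195)&(a<.009))
    ring=near&~(((a<.0175)&(b<.006))|((b<.0175)&(a<.006)))
    def val(p):
        ca,sa=np.cos(p[2]),np.sin(p[2]); x=p[0]+ca*A-sa*B-c[0]; y=p[1]+sa*A+ca*B-c[1]
        v=cv2.remap(g,(x/mm*1e3+n/2).astype(np.float32),(y/mm*1e3+n/2).astype(np.float32),1)
        w=cv2.GaussianBlur(plus.astype(np.float32),(0,0),1.5)
        v=v[near]; w=w[near]; return np.corrcoef(v,w)[0,1]
    best=None
    for x in np.arange(-.006,.0061,.0015):
        for y in np.arange(-.006,.0061,.0015):
            for th in np.deg2rad(np.arange(0,90,7.5)):
                q=(p0[0]+x,p0[1]+y,th); v=val(q)
                if best is None or v<best[0]: best=(v,q)
    r=minimize(val,best[1],method='Nelder-Mead',options=dict(initial_simplex=[best[1]]+[np.add(best[1],d) for d in ([.001,0,0],[0,.001,0],[0,0,.05])],xatol=1e-5,fatol=1e-5))
    return r.x,r.fun
E
python3 - <<'E'
from h import *
f=grab('wrist'); c=(.530,-.146)
im=rectify(f,.097,c,.06); print(fitcross(im,c,.25,(.530,-.146)))
g=cv2.GaussianBlur(cv2.cvtColor(im,cv2.COLOR_RGB2GRAY),(0,0),1.5)
im2=rectify(f,.105,c,.06)
for n,b in [('scene',(.1,.11)),('hub',(.1,.11))]:
    W=np.load(n+'.npz')['W']; m=(W[...,2]>.1)&(W[...,2]<.108)&(np.hypot(W[...,0]-.53,W[...,1]+.146)<.065); p=W[m]
    from scipy.optimize import least_squares
    k=least_squares(lambda q:np.hypot(p[:,0]-q[0],p[:,1]-q[1])-.0475,[.53,-.146],loss='soft_l1',f_scale=.002); print(n,k.x)
save('rect.png',cv2.resize(np.hstack([im,im2]),(780,390)))
E
```

```text
(array([ 0.53358819, -0.14750909, -0.0574308 ]), np.float64(-0.7086511293371344))
scene [ 0.53517833 -0.14674635]
hub [ 0.53249443 -0.14777513]
```

View pics/rect.png

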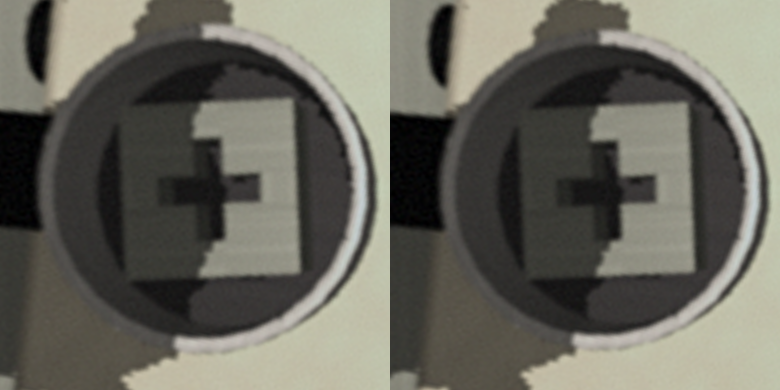

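The rectified view gives the hub centre at about (0.5345, -0.1475) and the slot angle at about -0.045 rad. Before heading to the carrier I check the clearance to the bottle and the greens near the pick.

```bash
python3 - <<'E'
from h import *
for n in ['scene','side']:
    d=np.load(n+'.npz'); W=d['W'].reshape(-1,3); c=d['img'].reshape(-1,3).astype(int)
    g=(c[:,1]>c[:,0]+40)&(c[:,1]>c[:,2]+40)&(W[:,2]>.0)
    lab=[]
    m=g.reshape(420,560).astype(np.uint8); k,L,S,_=cv2.connectedComponentsWithStats(m)
    for i in range(1,k):
        if S[i,4]>60:
            p=W[(L==i).ravel()]; print(n,'green',cv2.minEnclosingCircle(p[:,:2].astype(np.float32)),'zmax',np.percentile(p[:,2],98))
    for lo,hi in [(.02,.06),(.06,.1),(.1,.14),(.14,.17),(.17,.23)]:
        q=W[(W[:,2]>lo)&(W[:,2]<hi)&(np.hypot(W[:,0]-.62,W[:,1]-.465)<.075)&(c[:,1]<c[:,0]+20)]
        if len(q)>5: print(n,'bottle',lo,len(q),cv2.minEnclosingCircle(q[:,:2].astype(np.float32)),'min y',np.percentile(q[:,1],2))
go([.627,.311,.22])
E
```

```text
scene green ((0.49196857213974, 0.3108065128326416), 0.03786364197731018) zmax 0.06991923888972622
scene green ((0.5341192483901978, 0.41946089267730713), 0.03844708576798439) zmax 0.04038479344259986
scene green ((0.755500316619873, 0.33637934923171997), 0.039523690938949585) zmax 0.0705662993244683
scene bottle 0.02 308 ((0.6195633411407471, 0.46488118171691895), 0.07435887306928635) min y 0.43309243112244766
scene bottle 0.06 326 ((0.6619105339050293, 0.465850830078125), 0.03524171561002731) min y 0.4333787024035517
scene bottle 0.1 401 ((0.6597360372543335, 0.46726661920547485), 0.03673644736409187) min y 0.4330095410365169
scene bottle 0.14 278 ((0.6586847305297852, 0.4667213261127472), 0.030155669897794724) min y 0.44069123340762045
scene bottle 0.17 238 ((0.6570639610290527, 0.4682506024837494), 0.01778845489025116) min y 0.4535444813506186
side green ((0.7601267695426941, 0.32881230115890503), 0.04819857329130173) zmax 0.06824024533510176
side green ((0.4887219965457916, 0.3130546510219574), 0.03931416571140289) zmax 0.06966875330187457
side green ((0.5303043723106384, 0.42204391956329346), 0.03922620415687561) zmax 0.06887410516257089
side bottle 0.02 386 ((0.6149351596832275, 0.47568461298942566), 0.06921204179525375) min y 0.4620835058827545
side bottle 0.06 432 ((0.6511672735214233, 0.4740752577781677), 0.03634889796376228) min y 0.45865272506984134
side bottle 0.1 693 ((0.652528703212738, 0.4712957441806793), 0.03557644411921501) min y 0.4485234644230076
side bottle 0.14 584 ((0.6531593203544617, 0.4714161455631256), 0.029965024441480637) min y 0.45042611400816146
side bottle 0.17 440 ((0.6538190841674805, 0.47036388516426086), 0.017171885818243027) min y 0.4577530363167087
t 3.1 pos [ 0.5293 -0.1554  0.2563] rot [3.1412e+00 2.0000e-04 2.5920e-01] units in tool axes [ 10.7  -21.29   1.81] F [-0.2  0.2 -0.6] M [-0.02 -0.07 -0.04] grip 0.085 0.0 q7 -1.13
```

Call:
{"method": "apply_moves", "body": {
  "translation": [
    [0.04,-0.04,0],
    [0,0,0],
    [0,0,0],
    [0,0,0],
    [0,0,0],
    [0,0,0],
    [0,0,0],
    [0,0,0],
    [0,0,0],
    [0,0,0],
    [0,0,0]
  ],
  "rot": [
    [0,0,-0.0224],
    [0,0,-0.0224],
    [0,0,-0.0224],
    [0,0,-0.0224],
    [0,0,-0.0224],
    [0,0,-0.0224],
    [0,0,-0.0224],
    [0,0,-0.0224],
    [0,0,-0.0224],
    [0,0,0],
    [0,0,0]
  ],
  "gripper": [1,1,1,1,1,1,1,1,0.6,0.55,0.55]
}}

```text
time: 4.2
tool_pos: [0.5301, -0.1538, 0.2563]
tcp_rot: [-3.142, 0.0, 1.524]
contact_force: [-0.4, -0.7, -0.3]
grip_width: 0.0471
gripper_force: 0.0
```

```bash
python3 - <<'E'
from h import *
f=grab('wrist'); c=(.5345,-.1475)
im=rectify(f,.097,c,.06); x,v=fitcross(im,c,.25,c); print(x,v)
Rw=R.from_euler('xyz',f['s']['tcp_rot']).as_matrix()
print('hub in tool', Rw.T@(np.array([x[0],x[1],.097])-f['s']['tool_pos']))
q=im.copy()
for k in range(2):
    a=x[2]+k*np.pi/2; d=np.array([np.cos(a),np.sin(a)])*.016
    P=[tuple(int(round(t)) for t in ((x[:2]+s*d-np.array(c))/.00025+240)) for s in (-1,1)]; cv2.line(q,P[0],P[1],(255,0,0),1)
save('rect2.png',cv2.resize(np.hstack([im,q]),(780,390)))
go([.627,.311,.22])
E
```

```text
[ 0.53370913 -0.14667279 -0.04371666] -0.6763699630978148
hub in tool [0.00736492 0.00326004 0.15930565]
t 4.25 pos [ 0.5302 -0.1538  0.2563] rot [3.1416e+00 2.0000e-04 1.5241e+00] units in tool axes [23.44  3.75  1.81] F [-0.6 -0.1  0.1] M [ 0.01 -0.02  0.02] grip 0.0469 0.0 q7 0.11
```

View pics/rect2.png

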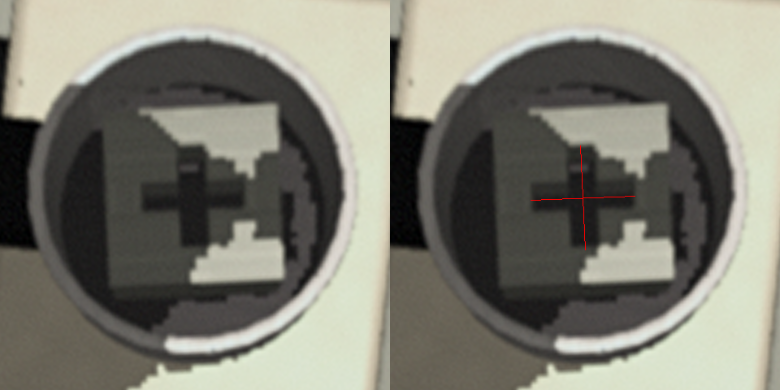

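The fit overlay sits on the cross: slot centre (0.5337, -0.1467), angle -0.044. Now to the carrier.

Call:
{"method": "apply_moves", "body": {
  "translation": [
    [1,0.16,0],
    [1,0.16,0],
    [1,0.16,0],
    [1,0.16,0],
    [1,0.16,0],
    [1,0.16,0],
    [1,0.16,0],
    [1,0.16,0],
    [1,0.16,0],
    [1,0.16,0],
    [1,0.16,0],
    [1,0.16,0]
  ],
  "rot": [
    [0,0,0],
    [0,0,0],
    [0,0,0],
    [0,0,0],
    [0,0,0],
    [0,0,0],
    [0,0,0],
    [0,0,0],
    [0,0,0],
    [0,0,0],
    [0,0,0],
    [0,0,0]
  ],
  "gripper": [0.55,0.55,0.55,0.55,0.55,0.55,0.55,0.55,0.55,0.55,0.55,0.55]
}}

```text
time: 5.45
tool_pos: [0.5792, 0.0853, 0.2563]
tcp_rot: [3.142, 0.0, 1.525]
contact_force: [0.4, 0.9, 0.1]
grip_width: 0.0472
gripper_force: 0.0
```

Call:
{"method": "apply_moves", "body": {
  "translation": [
    [1,0.16,0],
    [1,0.16,0],
    [1,0.16,0],
    [1,0.16,0],
    [1,0.16,0],
    [1,0.16,0],
    [1,0.16,0],
    [1,0.16,0],
    [1,0.16,0],
    [1,0.16,0],
    [1,0.16,0],
    [0.45,0.1,0]
  ],
  "rot": [
    [0,0,0],
    [0,0,0],
    [0,0,0],
    [0,0,0],
    [0,0,0],
    [0,0,0],
    [0,0,0],
    [0,0,0],
    [0,0,0],
    [0,0,0],
    [0,0,0],
    [0,0,0]
  ],
  "gripper": [0.55,0.55,0.55,0.55,0.55,0.55,0.55,0.55,0.55,0.55,0.55,0.55]
}}

```text
time: 6.65
tool_pos: [0.6255, 0.314, 0.2559]
tcp_rot: [-3.141, -0.001, 1.528]
contact_force: [0.4, 0.6, -0.1]
grip_width: 0.0467
gripper_force: 0.0
```

Call:
{"method": "apply_moves", "body": {
  "translation": [
    [0,0,0],
    [0,0,0.4],
    [0,0,0.5],
    [0,0,0.5],
    [0,0,0.4],
    [0,0,0],
    [0,0,0]
  ],
  "rot": [
    [0,0,-0.0205],
    [0,0,-0.0205],
    [0,0,-0.0205],
    [0,0,-0.0205],
    [0,0,0],
    [0,0,0],
    [0,0,0]
  ],
  "gripper": [0.55,0.55,0.55,0.55,0.55,0.55,0.55]
}}

```text
time: 7.35
tool_pos: [0.6263, 0.3115, 0.2204]
tcp_rot: [-3.141, 0.0, 2.04]
contact_force: [0.4, 0.2, 0.5]
grip_width: 0.0468
gripper_force: 0.0
```

```bash
python3 - <<'E'
from h import *
f=grab('wrist'); W=cloud(f); np.savez('pick.npz',W=W,img=f['img']); save('pick.png',f['img'])
z=W[...,2]; r=np.hypot(W[...,0]-.627,W[...,1]-.311)
for lo,hi,rr in [(.042,.054,.05),(.079,.09,.03),(.056,.09,.03)]:
    m=(z>lo)&(z<hi)&(r<rr); p=W[m][:,:2].astype(np.float32); print(lo,len(p),cv2.minEnclosingCircle(p),cv2.minAreaRect(p),np.median(W[m][:,2]))
go([.627,.311,.077])
E
```

```text
0.042 3887 ((0.6255671977996826, 0.3094775378704071), 0.03903725743293762) ((0.6252800822257996, 0.3096189498901367), (0.07686265558004379, 0.0769886001944542), 87.46051025390625) 0.0465517796758777
0.079 605 ((0.6249711513519287, 0.3095957338809967), 0.01847214251756668) ((0.6252443194389343, 0.3098244071006775), (0.014008997939527035, 0.03536638617515564), 28.165353775024414) 0.08232673630616472
0.056 697 ((0.6249470114707947, 0.30963975191116333), 0.018518777564167976) ((0.6252259612083435, 0.3098587095737457), (0.014008997939527035, 0.03544420003890991), 28.165353775024414) 0.0821622038757534
t 7.4 pos [0.6263 0.3118 0.2208] rot [3.1410e+00 3.0000e-04 2.0405e+00] units in tool axes [-0.05  0.01  7.19] F [-0.6 -0.4 -0.5] M [-0.05 -0.05 -0.  ] grip 0.0465 0.0 q7 -0.3
```

View pics/pick.png

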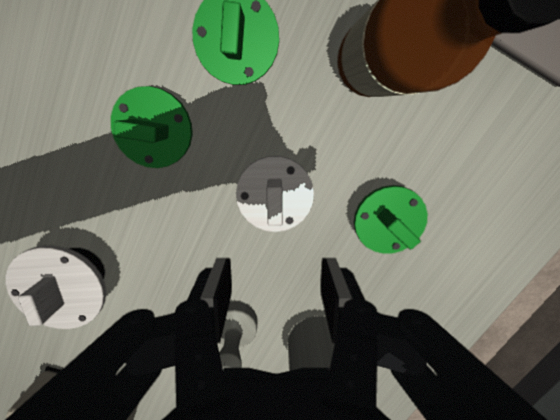

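The wrist picture shows the small white carrier at (275,195), with its tab nearly along the tool x axis and the greens clear of the fingers. Descending to grasp.

Call:
{"method": "apply_moves", "body": {
  "translation": [
    [-0.08,-0.09,0.6],
    [0,0,0.9],
    [0,0,0.9],
    [0,0,0.9],
    [0,0,0.9],
    [0,0,0.9],
    [0,0,0.9],
    [0,0,0.7],
    [0,0,0.45],
    [0,0,0],
    [0,0,0]
  ],
  "rot": [
    [0,0,-0.0036],
    [0,0,0],
    [0,0,0],
    [0,0,0],
    [0,0,0],
    [0,0,0],
    [0,0,0],
    [0,0,0],
    [0,0,0],
    [0,0,0],
    [0,0,0]
  ],
  "gripper": [0.55,0.55,0.55,0.55,0.55,0.55,0.55,0.55,0.55,0.55,0.55]
}}

```text
time: 8.5
tool_pos: [0.6255, 0.3099, 0.0777]
tcp_rot: [3.141, -0.0, 2.065]
contact_force: [-0.6, -0.1, -0.1]
grip_width: 0.0467
gripper_force: 0.0
```

Call:
{"method": "apply_moves", "body": {
  "translation": [
    [0,0,0],
    [0,0,0],
    [0,0,0],
    [0,0,0],
    [0,0,0],
    [0,0,0]
  ],
  "rot": [
    [0,0,0],
    [0,0,0],
    [0,0,0],
    [0,0,0],
    [0,0,0],
    [0,0,0]
  ],
  "gripper": [0.3,0.1,0,0,0,0]
}}

```text
time: 9.1
tool_pos: [0.6258, 0.31, 0.0784]
tcp_rot: [3.14, 0.0, 2.065]
contact_force: [0.2, 0.7, 5.3]
grip_width: 0.0131
gripper_force: 59.5
```

Call:
{"method": "apply_moves", "body": {
  "translation": [
    [0,0,-0.3],
    [0,0,-0.6],
    [0,0,-0.9],
    [0,0,-1],
    [0,0,-1],
    [0,0,-1],
    [0,0,-1],
    [0,0,-1],
    [0,0,-0.8],
    [0,0,-0.4],
    [0,0,0],
    [0,0,0]
  ],
  "rot": [
    [0,0,0],
    [0,0,0],
    [0,0,0],
    [0,0,0],
    [0,0,0],
    [0,0,0],
    [0,0,0],
    [0,0,0],
    [0,0,0],
    [0,0,0],
    [0,0,0],
    [0,0,0]
  ],
  "gripper": [0,0,0,0,0,0,0,0,0,0,0,0]
}}

```text
time: 10.3
tool_pos: [0.6249, 0.3093, 0.2366]
tcp_rot: [-3.14, 0.0, 2.065]
contact_force: [-0.7, 0.2, -3.2]
grip_width: 0.013
gripper_force: 58.5
```

```bash
cat > held.py <<'E'
from h import *
def held():
    """carrier's disc and tab in tool axes from the wrist cloud"""
    f=grab('wrist'); W=cloud(f); Rw=R.from_euler('xyz',f['s']['tcp_rot']).as_matrix()
    T=((W-f['s']['tool_pos']).reshape(-1,3)@Rw).reshape(W.shape); c=f['img'].astype(int)
    np.savez('held.npz',T=T,img=f['img'])
    white=(c.min(2)>60)&(c.max(2)-c.min(2)<40)
    r=np.hypot(T[...,0],T[...,1])
    m=(T[...,2]>.020)&(T[...,2]<.040)&(r<.047)
    p=T[m]; print('disc n',len(p),'z',np.percentile(p[:,2],[5,25,50,75,95]).round(4),'circ',cv2.minEnclosingCircle(p[:,:2].astype(np.float32)))
    A=np.c_[p[:,:2],np.ones(len(p))]; q=p
    for _ in range(4):
        k=np.linalg.lstsq(np.c_[q[:,:2],np.ones(len(q))],q[:,2],rcond=None)[0]; e=p[:,2]-A@k; q=p[abs(e)<.002]
    print('plane',k.round(4),len(q),'circ',cv2.minEnclosingCircle(q[:,:2].astype(np.float32)))
    return f
E
python3 - <<'E'
from held import *
f=held(); save('held.png',f['img']); go([.5337,-.1467,.25])
E
```

```text
disc n 8494 z [0.0302 0.0314 0.0318 0.0322 0.0331] circ ((-0.00014858972281217575, -0.0006933157565072179), 0.03911842033267021)
plane [0.0004 0.002  0.0318] 7871 circ ((-0.00023697232245467603, -0.0007301788427866995), 0.03904412314295769)
t 10.35 pos [0.6249 0.3092 0.2361] rot [-3.1397e+00  2.0000e-04  2.0654e+00] units in tool axes [-17.9  -14.83  -0.66] F [-0.7  0.5 -2.9] M [-0.02 -0.02  0.02] grip 0.0131 58.5 q7 -0.27
```

View pics/held.png

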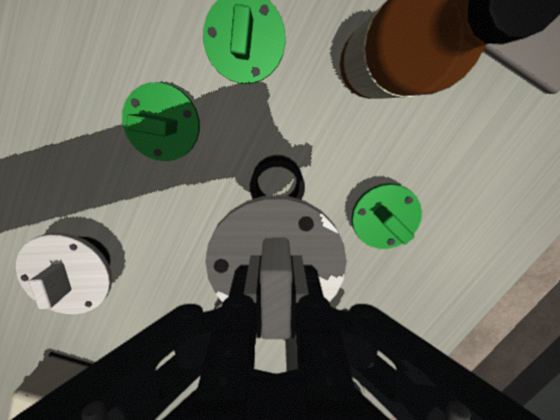

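Held square: the disc centre in tool axes is at about (-0.2, -0.7) mm, with no tilt, and the stand below is empty at (277,180). Next I carry it to the grinder and turn it to 1.527 rad.

Call:
{"method": "apply_moves", "body": {
  "translation": [
    [-0.6,-0.5,0],
    [-0.95,-0.785,0],
    [-0.95,-0.785,0],
    [-0.95,-0.785,0],
    [-0.95,-0.785,0],
    [-0.95,-0.785,0],
    [-0.95,-0.785,0],
    [-0.95,-0.785,0],
    [-0.95,-0.785,0],
    [-0.95,-0.785,0],
    [-0.95,-0.785,0],
    [-0.95,-0.785,0]
  ],
  "rot": [
    [0,0,0],
    [0,0,0],
    [0,0,0],
    [0,0,0],
    [0,0,0],
    [0,0,0],
    [0,0,0],
    [0,0,0],
    [0,0,0],
    [0,0,0],
    [0,0,0],
    [0,0,0]
  ],
  "gripper": [0,0,0,0,0,0,0,0,0,0,0,0]
}}

```text
time: 11.55
tool_pos: [0.5684, 0.0272, 0.2362]
tcp_rot: [-3.14, -0.001, 2.065]
contact_force: [-0.2, 0.2, -1.5]
grip_width: 0.0128
gripper_force: 58.7
```

Call:
{"method": "apply_moves", "body": {
  "translation": [
    [-0.95,-0.785,0],
    [-0.95,-0.785,0],
    [-0.95,-0.785,0],
    [-0.95,-0.785,0],
    [-0.95,-0.785,0],
    [-0.95,-0.785,0],
    [-0.6,-0.5,0],
    [-0.3,-0.23,0],
    [0,0,0]
  ],
  "rot": [
    [0,0,0],
    [0,0,0],
    [0,0,0],
    [0,0,0],
    [0,0,0],
    [0,0,0],
    [0,0,0],
    [0,0,0],
    [0,0,0]
  ],
  "gripper": [0,0,0,0,0,0,0,0,0]
}}

```text
time: 12.45
tool_pos: [0.5359, -0.1401, 0.2368]
tcp_rot: [-3.141, -0.001, 2.064]
contact_force: [-0.1, 0.6, -2.6]
grip_width: 0.0128
gripper_force: 58.7
```

Call:
{"method": "apply_moves", "body": {
  "translation": [
    [0,0,0],
    [0,0,0],
    [0,0,0],
    [0,0,0],
    [0,0,0],
    [0,0,0]
  ],
  "rot": [
    [0,0,0.0214],
    [0,0,0.0214],
    [0,0,0.0214],
    [0,0,0.0214],
    [0,0,0],
    [0,0,0]
  ],
  "gripper": [0,0,0,0,0,0]
}}

```text
time: 13.05
tool_pos: [0.5365, -0.138, 0.2373]
tcp_rot: [3.142, -0.0, 1.533]
contact_force: [0.5, 0.1, -2.2]
grip_width: 0.0131
gripper_force: 58.7
```

```bash
python3 - <<'E'
from held import *
f=held(); go([.5346,-.1464,.165])
E
```

```text
disc n 8493 z [0.0301 0.0313 0.0317 0.0322 0.033 ] circ ((-0.00027792408945970237, -0.00022622258984483778), 0.039102405309677124)
plane [0.0005 0.0019 0.0317] 7886 circ ((-0.0002870577445719391, -0.0002290177217219025), 0.039100367575883865)
t 13.1 pos [ 0.5364 -0.1384  0.2373] rot [-3.1416e+00 -3.0000e-04  1.5319e+00] units in tool axes [-0.41 -0.07  3.61] F [ 0.   0.3 -1.7] M [-0.05 -0.01 -0.02] grip 0.013 58.7 q7 0.06
```

Call:
{"method": "apply_moves", "body": {
  "translation": [
    [-0.4,-0.09,0],
    [0,0,0.5],
    [0,0,0.8],
    [0,0,0.8],
    [0,0,0.8],
    [0,0,0.6],
    [0,0,0],
    [0,0,0],
    [0,0,0]
  ],
  "rot": [
    [0,0,0.0008],
    [0,0,0],
    [0,0,0],
    [0,0,0],
    [0,0,0],
    [0,0,0],
    [0,0,0],
    [0,0,0],
    [0,0,0]
  ],
  "gripper": [0,0,0,0,0,0,0,0,0]
}}

```text
time: 14.0
tool_pos: [0.5347, -0.1474, 0.168]
tcp_rot: [3.14, 0.0, 1.523]
contact_force: [0.6, -0.6, -2.1]
grip_width: 0.0129
gripper_force: 58.7
```

```bash
python3 - <<'E'
from held import *
go([.5343,-.1464,.149])
E
```

```text
t 14.0 pos [ 0.5347 -0.1474  0.168 ] rot [3.1402e+00 4.0000e-04 1.5227e+00] units in tool axes [ 0.05 -0.02  0.95] F [ 0.6 -0.6 -2.1] M [ 0.02 -0.08 -0.02] grip 0.0129 58.7 q7 0.03
```

Call:
{"method": "apply_moves", "body": {
  "translation": [
    [0.02,-0.01,0.15],
    [0,0,0.2],
    [0,0,0.15],
    [0,0,0.15],
    [0,0,0.1],
    [0,0,0]
  ],
  "rot": [
    [0,0,0],
    [0,0,0],
    [0,0,0],
    [0,0,0],
    [0,0,0],
    [0,0,0]
  ],
  "gripper": [0,0,0,0,0,0]
}}

```text
time: 14.6
tool_pos: [0.5336, -0.147, 0.1519]
tcp_rot: [-3.141, -0.0, 1.523]
contact_force: [0.1, 0.4, -1.8]
grip_width: 0.0133
gripper_force: 58.7
```

```bash
python3 - <<'E'
from held import *
go([.5343,-.1464,.135])
E
```

```text
t 14.6 pos [ 0.5336 -0.147   0.1519] rot [-3.1409e+00 -2.0000e-04  1.5225e+00] units in tool axes [0.03 0.03 0.84] F [ 0.1  0.4 -1.8] M [ 0.01 -0.   -0.02] grip 0.0133 58.7 q7 0.01
```

No contact force with the foot about 7 mm into the slot, so it has meshed. Pressing on against the spring.

Call:
{"method": "apply_moves", "body": {
  "translation": [
    [0,0,0.15],
    [0,0,0.15],
    [0,0,0.1],
    [0,0,0.1],
    [0,0,0.1],
    [0,0,0.1],
    [0,0,0.08],
    [0,0,0]
  ],
  "rot": [
    [0,0,0],
    [0,0,0],
    [0,0,0],
    [0,0,0],
    [0,0,0],
    [0,0,0],
    [0,0,0],
    [0,0,0]
  ],
  "gripper": [0,0,0,0,0,0,0,0]
}}

```text
time: 15.4
tool_pos: [0.5339, -0.147, 0.1377]
tcp_rot: [-3.141, 0.001, 1.522]
contact_force: [-2.9, 1.5, 8.7]
grip_width: 0.0133
gripper_force: 60.2
```

```bash
python3 - <<'E'
from held import *
held(); go([.5343,-.1464,.135])
E
```

```text
disc n 10648 z [0.0303 0.0314 0.0319 0.0328 0.0362] circ ((-2.588619099697098e-05, -2.216433858848177e-05), 0.047045644372701645)
plane [0.0038 0.0065 0.0317] 8294 circ ((7.335918780881912e-05, -3.826499232673086e-05), 0.04704788327217102)
t 15.45 pos [ 0.5339 -0.147   0.1378] rot [-3.1414e+00  8.0000e-04  1.5225e+00] units in tool axes [0.03 0.02 0.14] F [-3.1  1.4  7.7] M [0.12 0.97 0.02] grip 0.0133 60.2 q7 0.0
```

Call:
{"method": "apply_moves", "body": {
  "translation": [
    [0,-0.03,0.05],
    [0,0,0.05],
    [0,0,0.05],
    [0,0,0.04],
    [0,0,0],
    [0,0,0]
  ],
  "rot": [
    [0,0,0],
    [0,0,0],
    [0,0,0],
    [0,0,0],
    [0,0,0],
    [0,0,0]
  ],
  "gripper": [0,0,0,0,0,0]
}}

```text
time: 16.05
tool_pos: [0.5339, -0.147, 0.1353]
tcp_rot: [3.141, 0.001, 1.523]
contact_force: [-5.3, -0.2, 13.9]
grip_width: 0.013
gripper_force: 61.0
```

```bash
python3 - <<'E'
from held import *
go([.5343,-.1464,.135])
E
```

```text
t 16.05 pos [ 0.5339 -0.147   0.1353] rot [3.1407e+00 1.5000e-03 1.5225e+00] units in tool axes [0.03 0.02 0.01] F [-5.3 -0.2 13.9] M [0.32 1.4  0.05] grip 0.013 61.0 q7 0.0
```

Call:
{"method": "apply_moves", "body": {
  "translation": [
    [0,-0.03,0.05],
    [0,-0.02,0.05],
    [0,0,0.03],
    [0,0,0],
    [0,0,0],
    [0,0,0]
  ],
  "rot": [
    [0,0,0],
    [0,0,0],
    [0,0,0],
    [0,0,0],
    [0,0,0],
    [0,0,0]
  ],
  "gripper": [0,0,0,0,0,0]
}}

```text
time: 16.65
tool_pos: [0.5339, -0.147, 0.1352]
tcp_rot: [3.139, 0.003, 1.522]
contact_force: [-9.1, 2.7, 27.1]
grip_width: 0.0127
gripper_force: 63.3
```

```bash
python3 - <<'E'
from held import *
go([.5343,-.1464,.135])
f=grab('side'); g=grab('wrist'); W=cloud(f)
m=(abs(W[...,0]-.534)<.06)&(abs(W[...,1]+.147)<.06)&(W[...,2]>.09)&(W[...,2]<.125)
print(np.histogram(W[m][:,2],bins=np.arange(.09,.126,.003)))
A=cv2.resize(f['img'][130:220,280:380],(400,360),interpolation=2); B=g['img'][100:400,110:443]; save('end.png',np.hstack([A,cv2.resize(B,(400,360))]))
E
```

```text
t 16.65 pos [ 0.5339 -0.147   0.1352] rot [3.1390e+00 2.8000e-03 1.5225e+00] units in tool axes [0.03 0.02 0.01] F [-9.1  2.7 27.1] M [ 0.63  2.34 -0.04] grip 0.0127 63.3 q7 0.0
(array([ 36,  37,  33,  91, 189, 178,  11,   6,  12,   9,  13,   8]), array([0.09 , 0.093, 0.096, 0.099, 0.102, 0.105, 0.108, 0.111, 0.114,
       0.117, 0.12 , 0.123, 0.126]))
```

View pics/end.png

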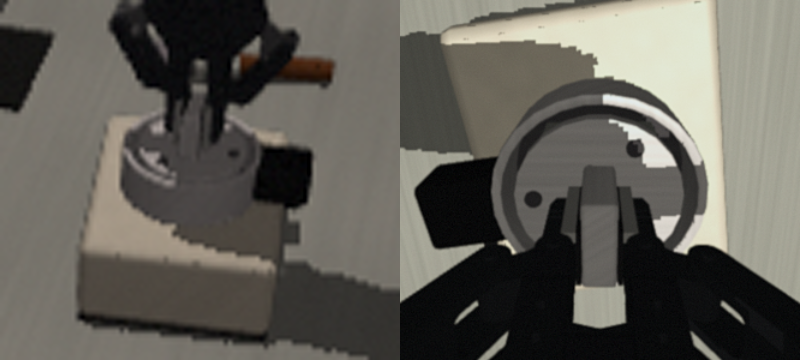

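The picture shows the disc inside the chamber, flush with the rim and centred. The force rose from 14 to 27 N with no further travel, so it is on the hard stop. The tilt is about 0.003 rad and the grip is holding. Handing in.

```bash
python3 -c "
from bench import arm
print(arm.sign_off())"
```

```text
the job is handed in; nothing more can be done
None
```

I handed the job in with the smaller carrier meshed in the drive, pressed to its hard stop and still held at about 27 N; the sign-off returned no verdict.

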